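# Cull the spoiled printing blocks into the caddy

### The arm

A 6-joint arm with a two-finger parallel gripper is mounted at the origin on the work surface. World frame = base frame: x ahead of the robot, y to its left, z up, the work surface at z = 0. Lengths are in m, angles in rad, forces in N, time in s.
With the tool pointing down it reaches from about 0.425 to 0.95 m from the base axis. Payload 3.5 kg.
Tool frame: the origin (TCP) lies between the finger pads; the fingertips stand 19 mm ahead of it and the grasp point (between the pads) is the TCP; z points along the fingers, y is the line along which they close (so a half turn about z gives the same grasp; the last joint's range is limited). The gripper opens to 85 mm and grips with 20 to 120 N. Pads are 22 mm wide; open, the fingers measure 114 mm over their backs; the gripper's body (76 mm by 85 mm) begins 54 mm behind the grasp point. The pads swing forward as they close: fully open they stand 13 mm farther back than shut.
Start: joints at [1.08, 0.286, 1.577, -0, 1.279, -0.15], TCP at [0.226, 0.636, 0.25] pointing down, gripper open.
Joint ranges: [-2.77, 2.77], [-0.9, 2.22], [0.21, 2.48], [-1.53, 4.67], [0.24, 2.81], [-2.84, 2.84]. Speed limits (rad/s): [2.79, 2.79, 3.14, 3.14, 3.14, 3.14].

### API

Orientations are given as a unit quaternion [x, y, z, w].
In Python, from plant import monitor, eyes, ctrl gives the robot as it stands.
- The arm moves only by the shell command python3 -m handwheel 'ROWS' [FORCE]. ROWS is JSON, a list of rows, each a list of 7 numbers: the shift along the tool's x, y, z in units of 40 cm (1.0 is 40 cm), then the turn, a rotation vector about the tool's x, y, z in units of pi rad (1.0 is pi rad), then the opening, from -1 (shut) to 1 (fully open). A call has 1 to 12 rows; each row is the pose to reach, as a shift and turn from the pose commanded when the call began, along the tool's axes at that moment, turning the shorter way round; what a row does not reach only later rows make up. A row lasts 1/8 s, in which the tool goes at most 62.5 mm and 10.7 degrees, less where a joint would pass 70% of its speed; a pose out of reach is approached as far as the arm can. A call with a number of a shift or a turn outside -1 to 1 is refused whole. A call with a gripper value outside its range is refused whole. The fingers move at their own pace and stop on an object; FORCE is the grip in N (left out, the last holds). Time passes only in rows, so rows that repeat a pose let the fingers close. It gives the time, the measured TCP pose, the force, the opening and the grip force at its end, in the units of the state.
- monitor.get_state(): the state, without advancing time (a new reading comes with each control period).
- eyes.read_camera(name): name is "side" or "top"; returns the picture (480x640x3 uint8, red, green, blue); there is no depth.
- eyes.camera_params(name): a dict with "K" (3x3 intrinsics, pixels), "k1" (the pictures are not rectified: a ray, as slopes to the right and down, at radius r is drawn at 1 + k1 r^2 times it, then the intrinsics apply), "R" (3x3) and "t" (3): a world point X has camera coordinates R X + t. Camera axes: x right, y down, z forward; pixel columns grow to the right and rows downward; lengths in m; the calibration is good to about 2 mm. A picture is of the moment at which its call begins. camera_params takes no time and is no camera call.
- ctrl.sign_off(): hands the job in; it is judged then, once.
The state is a dict: "time": time; "qpos": joint angles; "dq": joint speeds; "joint_efforts": joint torques, N m; "eef_pos": TCP position; "tcp_rot": TCP orientation; "contact_force": force on the tool from outside, world axes, zero at the start; "wrist_torque": the same for the moment, N m; "opening": opening from 0.0 (shut) to 1.0 (fully open); "finger_force": force on a finger pad.
Only numpy, scipy, OpenCV 4.12 (cv2) and the standard library are available. Lean on these libraries where they do the work, as an engineer would, in place of code of your own. Each camera call takes 0.05 s, during which the arm holds its last target. There are 200 camera calls.

### The job

Two of the five printing blocks on the cork mat are spoiled: one was cut short and one has lost a corner. Slide the blue caddy's door fully open to its stop, put the two spoiled blocks into the bay that it covered, and slide the door fully shut again. Leave the three sound blocks and everything else on the table where they lie.

Things in the scene. Friction and masses are not known exactly. Their poses are not given: they have to be found in the camera images.
- caddy: Blue plastic caddy, 240 (x) x 370 (y) x 80 mm high, fixed to the table; origin at the centre of its underside, z up, y along its length. Its -y half is the open-topped scrap bay under the sliding door, its +y half is decked over; the door slides over that deck. Side rims end at 80 mm height.
- scrap_bay (a point): Centre of the scrap bay's inner floor (5 mm above the table); axes as the caddy's. Bay inside: 220 mm along x, 175 mm along y, walls 65 mm high; the door's underside runs 66 mm above the floor.
- door (a joint): White sliding door on the caddy's top (228 x 178 x 6 mm, its upper face 77 mm above the table). 0 = fully shut over the scrap bay, 0.180 m = fully open against the stop; grows as the door slides along the caddy's +y. Stays where left, about 2 N of friction.
- door_grip (a point): Point on the door's black grip, which moves with the door, 99 mm above the table and 10 mm below the grip's top; axes as the caddy's. The grip is an upright bar in the door's middle, 70 mm along x, 14 mm thick along y, rising 32 mm from the door's upper face.
- mat: Cork mat, 300 x 380 x 3 mm, fixed to the table; origin at the centre of the underside. The five blocks and the pot stand on it.
- block_a: Sound printing block, full rectangle 100 x 38 mm. Green linoleum printing face on top of light wood, pale leaf pattern; lies flat on the mat, long side along its x; origin at the centre of the underside, z up. 24 mm thick.
- block_b: Sound printing block, full rectangle 100 x 38 mm. Green linoleum printing face on top of light wood, pale leaf pattern; lies flat on the mat, long side along its x; origin at the centre of the underside, z up. 24 mm thick.
- block_c: Sound printing block, full rectangle 100 x 38 mm. Green linoleum printing face on top of light wood, pale leaf pattern; lies flat on the mat, long side along its x; origin at the centre of the underside, z up. 24 mm thick.
- block_short: Spoiled printing block, cut short: 66 x 38 mm instead of 100 x 38 mm. Green linoleum printing face on top of light wood, pale leaf pattern; lies flat on the mat, long side along its x; origin at the centre of the underside, z up. 24 mm thick.
- block_chipped: Spoiled printing block with a broken corner: outline 100 x 38 mm, but about 38 x 25 mm is missing at its +x +y corner (full width from x = -50 to +10 mm). Green linoleum printing face on top of light wood, pale leaf pattern; lies flat on the mat, long side along its x; origin at the centre of the underside, z up. 24 mm thick.
- pot: Small terracotta pot on the mat, 68 mm across, 55 mm high; origin at the centre of its underside.
- brayer: Black brayer lying on its side, about 155 mm long, roller 90 mm wide, 34 mm high; origin on the table below its handle's front.
- palette: Stainless steel paint palette, 160 x 110 x 12 mm; origin at the centre of its underside.
- sculpting_tool: Wooden sculpting tool, 185 mm long, 12 mm thick; origin below its middle.
There are look-alikes about, which are no part of the job. There is more than one size of the pot; the one meant has the size given above.

How it is judged:
On the way, in this order (a step that is already met when the one before it is completed fails the run):
1. the door is slid fully open, to within 12 mm of its stop (value of joint door above 0.168 m), for 0.1 s.
2. both spoiled blocks are in the bay (x of block_short in the frame of scrap_bay between -0.105 and 0.105 m and y of block_short in the frame of scrap_bay between -0.085 and 0.085 m and z of block_short in the frame of scrap_bay between -0.006 and 0.056 m and x of block_chipped in the frame of scrap_bay between -0.105 and 0.105 m and y of block_chipped in the frame of scrap_bay between -0.085 and 0.085 m and z of block_chipped in the frame of scrap_bay between -0.006 and 0.056 m), for 0.2 s.
At the end, for the whole second after the job is handed in: The short and the chipped block are at rest inside the scrap bay, below its rim; the door is shut to within 6 mm; the three sound blocks lie within 20 mm of where they started, the pot (upright), brayer, palette and sculpting tool within 30 mm (all of step 2 and value of joint door below 0.006 m and linear speed of each of block_short, block_chipped below 0.03 m/s and distance of each of block_a, block_b, block_c from where it was at the start of the episode below 0.02 m and distance of each of pot, brayer, palette, sculpting_tool from where it was at the start of the episode below 0.03 m and angle between pot's own z axis and vertical below 0.2 rad); the robot touches nothing.
It fails at once if a sound block is moved more than 20 mm (distance of any of block_a, block_b, block_c from where it was at the start of the episode above 0.02 m).
It fails at once if the pot, brayer, palette or sculpting tool is moved more than 30 mm, or the pot tipped (distance of any of pot, brayer, palette, sculpting_tool from where it was at the start of the episode above 0.03 m or angle between pot's own z axis and vertical above 0.3 rad).
It also fails if it takes over 72 s, if anything falls off the work surface, if the arm or the gripper's body presses on something with over 40 N, if the wrist force passes 120 N, or if a joint passes its speed limit or range.

## Working session

There is one attempt and no reset: what is moved stays moved. The work goes in short steps, Python scripts to look and compute and a shell command to move; the robot and the scene stay as the last step left them, time stands still between calls to the robot, and variables do not carry over. Pictures are saved under pics/ and viewed, at most 10 in all, crops included, and the job is handed in when it is done.

```bash
ls; mkdir -p pics
python3 - <<'E'
from plant import monitor, eyes, ctrl
import cv2, numpy as np
for n in("side","top"):
    im=eyes.read_camera(n); cv2.imwrite(f"pics/{n}0.png",im[:,:,::-1])
    p=eyes.camera_params(n); print(n,{k:np.round(v,4).tolist() for k,v in p.items()})
s=monitor.get_state();print(s)
E
```

```text
pics
side {'K': [[595.1628, 0.0, 318.5822], [0.0, 595.1628, 239.9594], [0.0, 0.0, 1.0]], 'k1': -0.0282, 'R': [[0.8348, -0.5503, -0.0167], [-0.4129, -0.6058, -0.6801], [0.3642, 0.5746, -0.7329]], 't': [-0.4735, 0.2481, 1.4074]}
top {'K': [[475.1817, 0.0, 326.6511], [0.0, 475.1817, 243.2727], [0.0, 0.0, 1.0]], 'k1': -0.0342, 'R': [[-0.0027, -1.0, -0.0044], [-0.988, 0.0034, -0.1546], [0.1546, 0.004, -0.988]], 't': [-0.0459, 0.5344, 0.979]}
{'time': 0.1, 'qpos': array([ 1.08002386e+00,  2.87083845e-01,  1.57804755e+00, -3.25678202e-05,
        1.27864168e+00, -1.49969426e-01]), 'dq': array([ 0.00122967, -0.00300081, -0.00162421, -0.00041431,  0.00121867,
        0.0019744 ]), 'joint_efforts': array([ 9.13472686e-04, -4.07294548e+01, -2.93698651e+01, -2.15153195e-04,
        3.43584667e-03, -1.69944485e-05]), 'eef_pos': array([0.22530218, 0.63568366, 0.24907179]), 'tcp_rot': array([ 1.69573329e-01,  9.85516970e-01, -1.03964803e-03, -3.28531938e-04]), 'contact_force': array([ 0.43098692,  0.16457207, -1.12020478]), 'wrist_torque': array([-0.0292845 ,  0.00034907,  0.00632699]), 'finger_force': 0.0, 'opening': 1.0023752538290573}
```

View pics/top0.png

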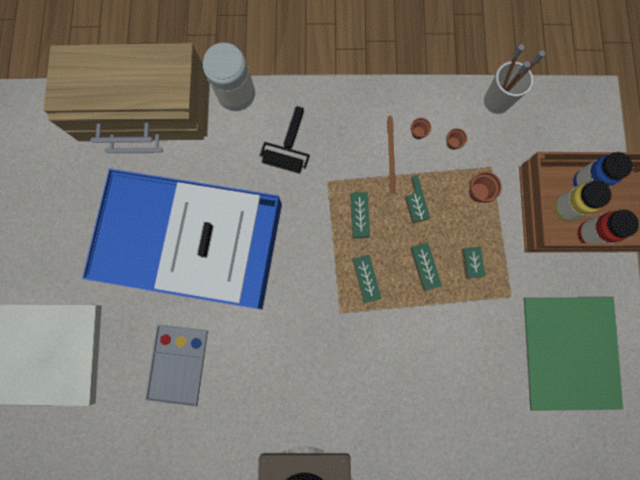

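View pics/side0.png

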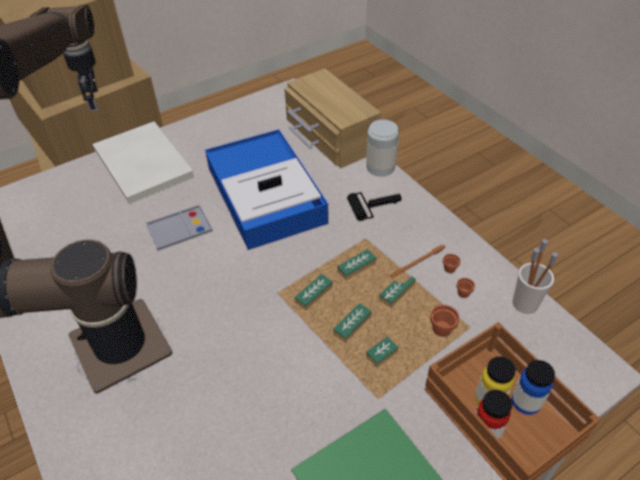

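The top view shows the caddy at (183,238), with the white door over its right-hand (-y) half and the grip at (205,239). Five green blocks lie on the mat at (360,215), (418,200), (366,278), (426,266) and (474,262).

Candidates:
- **Short block:** (474,262).
- **Chipped block:** (418,200), whose top-left corner is missing.
- **Look-alikes:** the three full blocks, and the green sheet at (572,353), which is not a block.

Next I'll measure and check a crop.

```bash
cat > h.py <<'E'
import cv2, numpy as np
from plant import monitor, eyes, ctrl
P={n:eyes.camera_params(n) for n in("side","top")}
def ray(n,uv):
    p=P[n];K=np.array(p["K"]);R=np.array(p["R"]);t=np.array(p["t"])
    x=cv2.undistortPoints(np.array(uv,float).reshape(-1,1,2),K,np.array([p["k1"],0,0,0.]))[:,0]
    return -R.T@t, np.c_[x,np.ones(len(x))]@R
def plane(n,uv,z):
    c,d=ray(n,uv); return c+d*((z-c[2])/d[:,2])[:,None]
def tri(a,b):   # side pixel, top pixel -> point, gap
    c1,d1=ray("side",a);c2,d2=ray("top",b);d1=d1[0];d2=d2[0]
    s=np.linalg.lstsq(np.c_[d1,-d2],c2-c1,rcond=None)[0]
    p,q=c1+d1*s[0],c2+d2*s[1]; return (p+q)/2,np.linalg.norm(p-q)
def proj(n,X):
    p=P[n];r=cv2.Rodrigues(np.array(p["R"]))[0]
    return cv2.projectPoints(np.array(X,float).reshape(-1,1,3),r,np.array(p["t"]),np.array(p["K"]),np.array([p["k1"],0,0,0.]))[0][:,0]
def blobs(mask,amin,amax):
    cs=cv2.findContours(mask.astype(np.uint8),cv2.RETR_EXTERNAL,cv2.CHAIN_APPROX_NONE)[0]
    return [c for c in cs if amin<cv2.contourArea(c)<amax]
def cen(c):
    m=cv2.moments(c);return np.array([m["m10"]/m["m00"],m["m01"]/m["m00"]])
def green(im):
    h=cv2.cvtColor(im,cv2.COLOR_RGB2HSV)
    m=((h[...,0]>65)&(h[...,0]<100)&(h[...,1]>70)&(h[...,2]>30)).astype(np.uint8)
    return cv2.morphologyEx(m,cv2.MORPH_CLOSE,np.ones((5,5)))
E
python3 - <<'E'
from h import *
np.set_printoptions(precision=4,suppress=True)
T=cv2.imread("pics/top0.png")[:,:,::-1].copy();S=cv2.imread("pics/side0.png")[:,:,::-1].copy()
tb=blobs(green(T),200,3000);sb=blobs(green(S),100,3000)
print(len(tb),len(sb))
for c in tb:
    u=cen(c); best=min(((tri(cen(s),u)[1],tri(cen(s),u)[0],cen(s)) for s in sb),key=lambda r:r[0]+3*abs(r[1][2]-.027))
    W=plane("top",c[:,0,:],0.027)[:,:2].astype(np.float32)*1000
    r=cv2.minAreaRect(W); print(u,"tri",best[1],"gap",best[0],"rect",np.round(r[0],1),np.round(r[1],1),round(r[2],1),"area",cv2.contourArea(W))
# grip and door
def grip(im,box):
    x0,y0,x1,y1=box; m=np.zeros(im.shape[:2],bool); m[y0:y1,x0:x1]=im[y0:y1,x0:x1].max(2)<60
    return max(blobs(m,20,3000),key=cv2.contourArea)
gt=grip(T,(185,205,225,275));gs=grip(S,(245,165,295,200))
print("grip",cen(gt),cen(gs),tri(cen(gs),cen(gt)))
W=plane("top",gt[:,0,:],0.105)[:,:2].astype(np.float32)*1000;print(cv2.minAreaRect(W))
h=cv2.cvtColor(T,cv2.COLOR_RGB2HSV)
m=(h[...,0]>100)&(h[...,0]<130)&(h[...,1]>120);m[:,300:]=0;m[320:]=0
c=cv2.convexHull(max(blobs(m,500,1e5),key=cv2.contourArea));W=plane("top",c[:,0,:],0.08)[:,:2].astype(np.float32)*1000
print("caddy",cv2.minAreaRect(W),cv2.boxPoints(cv2.minAreaRect(W)))
m=(h[...,1]<40)&(h[...,2]>165);m[:,:150]=0;m[:,265:]=0;m[:170]=0;m[310:]=0
c=max(blobs(m,500,1e5),key=cv2.contourArea);W=plane("top",c[:,0,:],0.077)[:,:2].astype(np.float32)*1000
print("door",cv2.minAreaRect(W))
cv2.imwrite("pics/crop1.png",cv2.resize(T[165:315,325:515,::-1],None,fx=4,fy=4,interpolation=cv2.INTER_CUBIC)[:600])
E
```

```text
5 5
[366.6023 278.4059] tri [ 0.4611 -0.1342  0.0214] gap 0.0022005965189905905 rect [ 460.2 -133.1] [95.9 35.6] 14.9 area 3104.2745598147158
[473.8174 261.9705] tri [ 0.4961 -0.3686  0.0224] gap 0.0026597837867053946 rect [ 494.6 -366.7] [63.1 36.4] 5.4 area 2068.0631861602888
[425.9816 266.1097] tri [ 0.4875 -0.2639  0.0214] gap 0.0023872898751083663 rect [ 486.2 -262.1] [96.  36.1] 15.8 area 3200.5085363725666
[359.7839 214.3842] tri [ 0.603  -0.1214  0.0216] gap 0.002613977276802609 rect [ 600.7 -120.3] [97.4 35.5] 1.6 area 3162.2670094803907
[417.448  202.7599] tri [ 0.6361 -0.2534  0.0185] gap 0.01604642995278442 rect [ 637.2 -243.6] [97.4 36.4] 14.0 area 2333.659908541478
grip [205.0665 239.3777] [269.4411 183.1276] (array([0.5365, 0.201 , 0.0917]), np.float64(0.0026182322813545445))
((533.3148803710938, 197.7979278564453), (16.919986724853516, 67.63251495361328), 80.90229034423828)
caddy ((543.37744140625, 251.70993041992188), (377.7821960449219, 238.3631134033203), 80.42350006103516) [[394.432   85.2787]
 [629.4734  45.6236]
 [692.3229 418.1412]
 [457.2815 457.7963]]
door ((534.865478515625, 201.0218505859375), (176.74691772460938, 226.87574768066406), 80.38185119628906)
```

View pics/crop1.png

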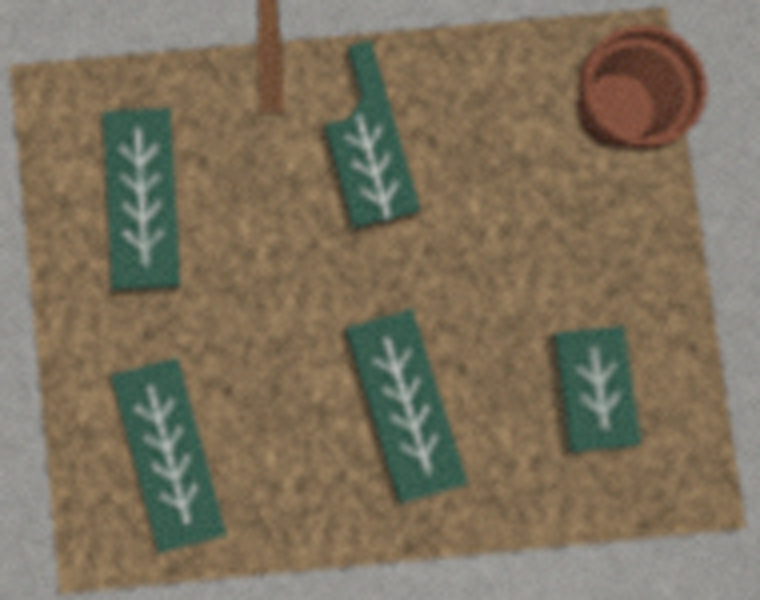

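The crop confirms the choice. The chipped block is at crop (370,135), with its upper-left corner gone, and the short block is at crop (596,390). The other three are full rectangles. The door looks partly open already: about 40 mm of blue shows to the right of it. First move: go to the grip.

```bash
cat > go.py <<'E'
import sys,numpy as np
from scipy.spatial.transform import Rotation as Ro
from plant import monitor
# target x y z, yaw(deg) of tool y -> shift/turn in row units
def go(x,y,z,yaw):
    s=monitor.get_state();p=s["eef_pos"];R=Ro.from_quat(s["tcp_rot"])
    a=np.radians(yaw);Y=np.array([np.cos(a),np.sin(a),0]);Z=np.array([0,0,-1.]);X=np.cross(Y,Z)
    G=Ro.from_matrix(np.c_[X,Y,Z])
    d=R.inv().apply(np.array([x,y,z])-p)/.4;r=(R.inv()*G).as_rotvec()/np.pi
    print((x,y,z,yaw),np.round(d,4),np.round(r,4),"rows>=",round(np.linalg.norm(d)*400/62.5,1))
v=list(map(float,sys.argv[1:]))
for i in range(0,len(v),4): go(*v[i:i+4])
E
python3 go.py .535 .200 .2 80.4 .535 .200 .103 80.4
```

```text
(0.535, 0.2, 0.2, 80.4) [-1.0938 -0.7675  0.124 ] [-0.0007 -0.0002 -0.0551] rows>= 8.6
(0.535, 0.2, 0.103, 80.4) [-1.0939 -0.767   0.3665] [-0.0007 -0.0002 -0.0551] rows>= 8.9
```

```bash
python3 -m handwheel '[[-0.5,-0.38,0,0,0,0,0.2],[-0.5,-0.38,0,0,0,0,0.2],[-0.5,-0.38,0,0,0,0,0.2],[-0.5,-0.38,0,0,0,0,0.2],[-1,-0.77,0.05,0,0,-0.055,0.2],[-1,-0.77,0.05,0,0,-0.055,0.2],[-1,-0.77,0.05,0,0,-0.055,0.2],[-1,-0.77,0.05,0,0,-0.055,0.2],[-1,-0.77,0.05,0,0,-0.055,0.2],[-1,-0.77,0.05,0,0,-0.055,0.2],[-1,-0.77,0.05,0,0,-0.055,0.2]]'; python3 go.py .535 .200 .15 80.4 .535 .200 .103 80.4
python3 - <<'E'
from h import *
T=eyes.read_camera("top");S=eyes.read_camera("side")
a=cv2.resize(T[150:330,70:310],None,fx=2,fy=2,interpolation=cv2.INTER_CUBIC);b=cv2.resize(S[60:260,190:390],None,fx=1.8,fy=1.8,interpolation=cv2.INTER_CUBIC)
cv2.imwrite("pics/c2.png",np.hstack([a,b])[:,:,::-1]) if a.shape[0]==b.shape[0] else print(a.shape,b.shape)
E
```

```text
time: 1.48
eef_pos: [0.4989, 0.2134, 0.2302]
tcp_rot: [0.083, 0.997, 0.0, -0.0]
contact_force: [-0.7, 0.1, 0.1]
opening: 0.596
finger_force: 0.0
(0.535, 0.2, 0.15, 80.4) [-0.0948 -0.0182  0.2006] [ 0.0001 -0.0002  0.0004] rows>= 1.4
(0.535, 0.2, 0.103, 80.4) [-0.0948 -0.0182  0.3181] [ 0.0001 -0.0002  0.0004] rows>= 2.1
```

View pics/c2.png

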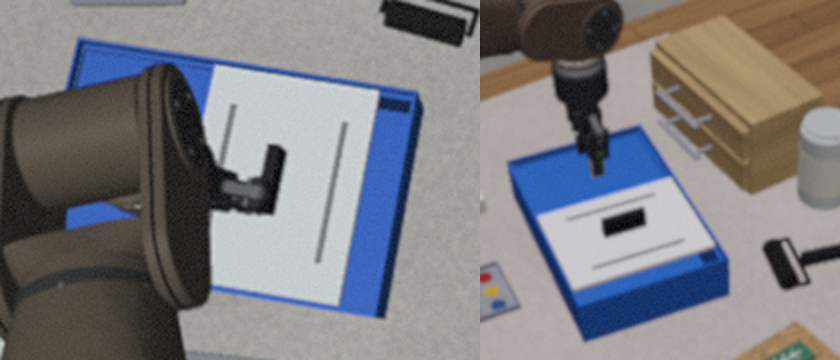

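The picture shows the gripper just short of the grip (top-crop (275,180)). The door is part open, with a bay gap at crop (385,190). Next: descend, close and slide toward +y.

```bash
python3 -m handwheel '[[-0.095,-0.018,0.1,0,0,0,0.2],[-0.095,-0.018,0.2,0,0,0,0.2],[-0.095,-0.018,0.2,0,0,0,0.2],[-0.095,-0.018,0.313,0,0,0,0.2],[-0.095,-0.018,0.313,0,0,0,0.2],[-0.095,-0.018,0.313,0,0,0,0.2],[-0.095,-0.018,0.313,0,0,0,-1],[-0.095,-0.018,0.313,0,0,0,-1],[-0.095,-0.018,0.313,0,0,0,-1],[-0.095,-0.018,0.313,0,0,0,-1],[-0.095,-0.018,0.313,0,0,0,-1],[-0.095,-0.018,0.313,0,0,0,-1]]' 30
```

```text
time: 3.08
eef_pos: [0.5369, 0.1991, 0.107]
tcp_rot: [0.084, 0.996, 0.0, 0.001]
contact_force: [-1.7, 0.1, 5.6]
opening: 0.157
finger_force: 32.0
```

```bash
python3 -m handwheel '[[0,0.06,0,0,0,0,-1],[0,0.12,0,0,0,0,-1],[0,0.18,0,0,0,0,-1],[0,0.24,0,0,0,0,-1],[0,0.28,0,0,0,0,-1],[0,0.31,0,0,0,0,-1],[0,0.325,0,0,0,0,-1],[0,0.325,0,0,0,0,-1],[0,0.325,0,0,0,0,-1]]'
```

```text
time: 4.2
eef_pos: [0.5585, 0.3279, 0.107]
tcp_rot: [0.084, 0.996, 0.001, 0.001]
contact_force: [-0.3, 2.8, 4.9]
opening: 0.152
finger_force: 31.9
```

```bash
python3 -m handwheel '[[0,0.01,0,0,0,0,-1],[0,0.02,0,0,0,0,-1],[0,0.02,0,0,0,0,-1]]'
```

```text
time: 4.58
eef_pos: [0.5597, 0.3352, 0.107]
tcp_rot: [0.084, 0.996, 0.0, 0.001]
contact_force: [-1.7, -0.8, 6.1]
opening: 0.156
finger_force: 32.0
```

Run:
```python
from h import *
T=eyes.read_camera("top");S=eyes.read_camera("side")
a=cv2.resize(T[150:330,70:310],None,fx=2,fy=2,interpolation=cv2.INTER_CUBIC);b=cv2.resize(S[60:260,190:390],None,fx=1.8,fy=1.8,interpolation=cv2.INTER_CUBIC)
cv2.imwrite("pics/c3.png",np.hstack([a,b])[:,:,::-1])
```

```text
(no output)
```

View pics/c3.png

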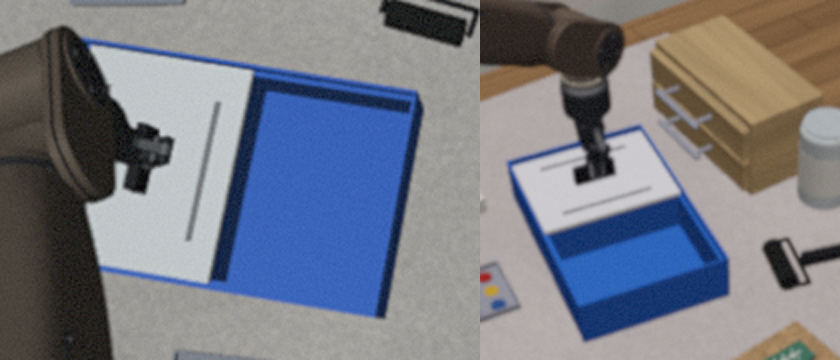

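The bay is now fully visible, with its inner floor centred near crop (315,190), and the door is nearly at the far end. I'll keep going in small steps until the force rises.

```bash
python3 -m handwheel '[[0,0.01,0,0,0,0,-1],[0,0.02,0,0,0,0,-1],[0,0.02,0,0,0,0,-1]]'; python3 -m handwheel '[[0,0.01,0,0,0,0,-1],[0,0.02,0,0,0,0,-1],[0,0.02,0,0,0,0,-1]]'
```

```text
time: 5.05
eef_pos: [0.5609, 0.3419, 0.107]
tcp_rot: [0.084, 0.996, -0.001, 0.0]
contact_force: [-3.4, -4.5, 7.0]
opening: 0.156
finger_force: 32.3
time: 5.42
eef_pos: [0.561, 0.3423, 0.1069]
tcp_rot: [0.083, 0.997, -0.01, -0.003]
contact_force: [-9.8, -27.2, 17.2]
opening: 0.157
finger_force: 37.1
```

That's the stop. Next: relax, release and lift.

```bash
python3 -m handwheel '[[0,-0.018,0,0,0,0,-1],[0,-0.018,0,0,0,0,0],[0,-0.018,0,0,0,0,0.4],[0,-0.018,0,0,0,0,0.4],[0,-0.018,-0.1,0,0,0,0.4],[0,-0.018,-0.2,0,0,0,0.4],[0,-0.018,-0.3,0,0,0,0.4],[0,-0.018,-0.3,0,0,0,0.4]]'; python3 go.py .560 .341 .22 80.4 .560 0 .2 100 .6226 -.247 .12 104 .6226 -.247 .024 104
python3 - <<'E'
from h import *
np.set_printoptions(precision=4,suppress=True)
T=eyes.read_camera("top");S=eyes.read_camera("side")
tb=blobs(green(T),200,3000);sb=blobs(green(S),100,3000)
for c in tb:
    u=cen(c); print(u,[(tri(cen(s),u)) for s in sb if tri(cen(s),u)[1]<.02])
    W=plane("top",c[:,0,:],0.025)[:,:2].astype(np.float32)*1000
    r=cv2.minAreaRect(W);print(r)
# bay corners: right wall at z .08, from white door edge
h=cv2.cvtColor(T,cv2.COLOR_RGB2HSV)
m=(h[...,1]<40)&(h[...,2]>165);m[:,:100]=0;m[:,230:]=0;m[:160]=0;m[310:]=0
c=max(blobs(m,500,1e5),key=cv2.contourArea)
W=plane("top",c[:,0,:],0.077)[:,:2].astype(np.float32)*1000
print(cv2.boxPoints(cv2.minAreaRect(W)))
E
```

```text
time: 6.42
eef_pos: [0.5624, 0.3448, 0.2301]
tcp_rot: [0.084, 0.996, 0.002, 0.004]
contact_force: [-0.1, -0.2, -0.2]
opening: 0.703
finger_force: 0.0
(0.56, 0.341, 0.22, 80.4) [ 0.0046 -0.0105  0.0251] [0.0015 0.0024 0.0001] rows>= 0.2
(0.56, 0.0, 0.2, 100.0) [-0.137  -0.8514  0.0722] [ 0.0011  0.0026 -0.1088] rows>= 5.5
(0.6226, -0.247, 0.12, 104.0) [-0.3926 -1.4351  0.2713] [ 0.001   0.0027 -0.131 ] rows>= 9.7
(0.6226, -0.247, 0.024, 104.0) [-0.3908 -1.4363  0.5113] [ 0.001   0.0027 -0.131 ] rows>= 10.1
[366.5441 278.3351] [(array([ 0.4613, -0.1341,  0.0213]), np.float64(0.0022854243451020666))]
((460.4342956542969, -133.2120819091797), (96.6197280883789, 35.027706146240234), 14.277278900146484)
[473.7822 261.9338] [(array([ 0.4963, -0.3686,  0.0224]), np.float64(0.0027605822744214354)), (array([ 0.4676, -0.2924,  0.2697]), np.float64(0.0025348904434518305))]
((494.8570251464844, -367.2803955078125), (63.228641510009766, 36.59199523925781), 5.4703264236450195)
[425.9722 266.1586] [(array([ 0.4875, -0.2639,  0.0215]), np.float64(0.0026293595080389086))]
((486.24053955078125, -262.6151428222656), (96.25062561035156, 36.44966125488281), 15.434709548950195)
[359.7822 214.3281] [(array([ 0.702 , -0.1515, -0.4409]), np.float64(0.0027998531240650214)), (array([ 0.6023, -0.121 ,  0.0167]), np.float64(0.0013808368214262843))]
((601.2686767578125, -120.56179809570312), (97.58139038085938, 35.23798751831055), 1.723247766494751)
[417.3805 202.6842] [(array([ 0.6362, -0.2532,  0.0187]), np.float64(0.015876329399854696))]
((637.6448974609375, -243.92381286621094), (97.62596130371094, 36.16069793701172), 13.957151412963867)
[[432.3526 273.9581]
 [656.3223 236.3651]
 [685.603  410.8116]
 [461.6332 448.4047]]
```

```bash
python3 -m handwheel '[[-0.14,-0.5,0,0,0,-0.06,0.4],[-0.14,-0.5,0,0,0,-0.06,0.4],[-0.14,-0.85,0,0,0,-0.11,0.4],[-0.14,-0.85,0,0,0,-0.11,0.4],[-0.26,-1,0.1,0,0,-0.13,0.4],[-0.38,-1,0.1,0,0,-0.13,0.4],[-0.38,-1,0.1,0,0,-0.13,0.4],[-0.38,-1,0.1,0,0,-0.13,0.4],[-0.38,-1,0.1,0,0,-0.13,0.4]]'; python3 go.py .6226 -.247 .08 104 .6226 -.247 .024 104
```

```text
time: 7.65
eef_pos: [0.6423, -0.0761, 0.1827]
tcp_rot: [-0.119, 0.993, 0.001, -0.002]
contact_force: [-0.5, 0.4, 0.4]
opening: 0.701
finger_force: 0.0
(0.6226, -0.247, 0.08, 104.0) [ 0.1483 -0.404   0.2562] [ 0.0008 -0.0012 -0.0015] rows>= 3.2
(0.6226, -0.247, 0.024, 104.0) [ 0.1478 -0.4043  0.3962] [ 0.0008 -0.0012 -0.0015] rows>= 3.7
```

```bash
python3 -m handwheel '[[0.148,-0.404,0,0,0,0,0.4],[0.148,-0.404,0.1,0,0,0,0.4],[0.148,-0.404,0.2,0,0,0,0.4],[0.148,-0.404,0.256,0,0,0,0.4],[0.148,-0.404,0.256,0,0,0,0.4],[0.148,-0.404,0.256,0,0,0,0.4]]'; python3 go.py .6226 -.247 .024 104
python3 - <<'E'
from h import *
T=eyes.read_camera("top");S=eyes.read_camera("side")
a=cv2.resize(T[160:280,340:500],None,fx=2.5,fy=2.5,interpolation=cv2.INTER_CUBIC);b=cv2.resize(S[220:340,310:470],None,fx=2.5,fy=2.5,interpolation=cv2.INTER_CUBIC)
cv2.imwrite("pics/c4.png",np.hstack([a,b])[:,:,::-1])
E
```

```text
time: 8.4
eef_pos: [0.6253, -0.2459, 0.0843]
tcp_rot: [-0.121, 0.993, -0.0, 0.001]
contact_force: [-0.0, -0.7, 0.6]
opening: 0.698
finger_force: 0.0
(0.6226, -0.247, 0.024, 104.0) [ 0.0075 -0.001   0.1509] [-0.0003  0.0005 -0.0006] rows>= 1.0
```

View pics/c4.png

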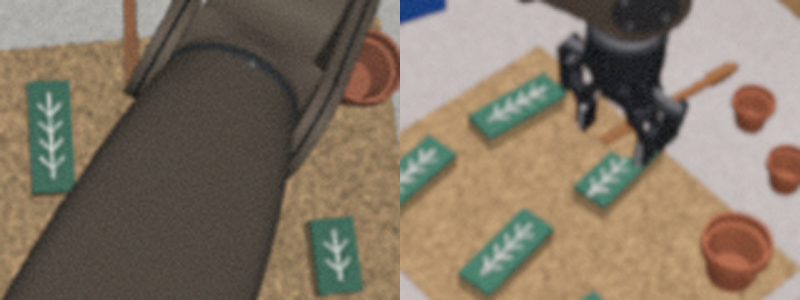

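The side crop shows the fingers hanging above the chipped block (610,175) on both sides of it, clear of the sculpting tool (640,115). Next: descend and grip.

```bash
python3 -m handwheel '[[0.007,0,0.08,0,0,0,0.4],[0.007,0,0.15,0,0,0,0.4],[0.007,0,0.15,0,0,0,0.4],[0.007,0,0.15,0,0,0,-1],[0.007,0,0.15,0,0,0,-1],[0.007,0,0.15,0,0,0,-1],[0.007,0,0.15,0,0,0,-1]]' 40
```

```text
time: 9.38
eef_pos: [0.6234, -0.2488, 0.0255]
tcp_rot: [-0.12, 0.993, -0.001, 0.002]
contact_force: [0.6, 1.7, 6.1]
opening: 0.436
finger_force: 42.1
```

```bash
python3 -m handwheel '[[0,0,0,0,0,0,-1],[0,0,-0.05,0,0,0,-1],[0,0,-0.2,0,0,0,-1],[0,0,-0.4,0,0,0,-1],[0,0,-0.4,0,0,0,-1],[0,0,-0.4,0,0,0,-1]]'; python3 go.py .60 0 .18 90 .481 .173 .18 80.4 .481 .173 .036 80.4
```

```text
time: 10.12
eef_pos: [0.6222, -0.2484, 0.1851]
tcp_rot: [-0.12, 0.993, -0.001, 0.001]
contact_force: [0.4, -0.7, -0.6]
opening: 0.437
finger_force: 41.3
(0.6, 0.0, 0.18, 90.0) [-0.0938  0.6164  0.0113] [-0.0007  0.0009  0.0765] rows>= 4.0
(0.481, 0.173, 0.18, 80.4) [0.0921 1.1072 0.0095] [-0.0007  0.001   0.1299] rows>= 7.1
(0.481, 0.173, 0.036, 80.4) [0.0931 1.1082 0.3695] [-0.0007  0.001   0.1299] rows>= 7.5
```

```bash
python3 -m handwheel '[[-0.05,0.3,0,0,0,0.04,-1],[-0.09,0.62,0,0,0,0.077,-1],[-0.09,0.62,0,0,0,0.077,-1],[-0.09,0.62,0,0,0,0.077,-1],[0.1,1,0,0,0,0.13,-1],[0.1,1,0,0,0,0.13,-1],[0.1,1,0,0,0,0.13,-1],[0.1,1,0,0,0,0.13,-1],[0.1,1,0,0,0,0.13,-1]]'; python3 go.py .472 .175 .18 80.4 .472 .175 .036 80.4
```

```text
time: 11.25
eef_pos: [0.4868, 0.1307, 0.181]
tcp_rot: [0.084, 0.996, -0.0, -0.001]
contact_force: [0.0, -0.3, -1.2]
opening: 0.434
finger_force: 41.3
(0.472, 0.175, 0.18, 80.4) [0.055  0.1031 0.0024] [-0.0003 -0.0009 -0.    ] rows>= 0.7
(0.472, 0.175, 0.036, 80.4) [0.054  0.1034 0.3624] [-0.0003 -0.0009 -0.    ] rows>= 2.4
```

```bash
python3 -m handwheel '[[0.054,0.103,0,0,0,0,-1],[0.054,0.103,0.1,0,0,0,-1],[0.054,0.103,0.2,0,0,0,-1],[0.054,0.103,0.3,0,0,0,-1],[0.054,0.103,0.36,0,0,0,-1],[0.054,0.103,0.36,0,0,0,-1],[0.054,0.103,0.36,0,0,0,-1]]'; python3 -m handwheel '[[0,0,0.01,0,0,0,0],[0,0,0.01,0,0,0,0.3],[0,0,0.01,0,0,0,0.3],[0,0,-0.1,0,0,0,0.3],[0,0,-0.25,0,0,0,0.3],[0,0,-0.36,0,0,0,0.4],[0,0,-0.36,0,0,0,0.4],[0,0,-0.36,0,0,0,0.4]]'; python3 go.py .58 0 .18 88 .4955 -.3675 .18 95.4
```

```text
time: 12.12
eef_pos: [0.4744, 0.1746, 0.0393]
tcp_rot: [0.085, 0.996, 0.0, 0.0]
contact_force: [0.2, 0.5, -0.4]
opening: 0.433
finger_force: 41.3
time: 13.12
eef_pos: [0.4727, 0.1752, 0.1823]
tcp_rot: [0.084, 0.996, -0.0, -0.0]
contact_force: [-0.4, 0.2, -0.8]
opening: 0.697
finger_force: 0.0
(0.58, 0.0, 0.18, 88.0) [-0.3377 -0.387   0.0057] [-0.     -0.0002 -0.0423] rows>= 3.3
(0.4955, -0.3675, 0.18, 95.4) [-0.2829 -1.3281  0.0059] [-0.     -0.0002 -0.0834] rows>= 8.7
```

```bash
python3 -m handwheel '[[-0.33,-0.39,0,0,0,-0.04,0.4],[-0.33,-0.39,0,0,0,-0.04,0.4],[-0.33,-0.39,0,0,0,-0.04,0.4],[-0.33,-0.39,0,0,0,-0.04,0.4],[-0.28,-1,0,0,0,-0.083,0.4],[-0.28,-1,0,0,0,-0.083,0.4],[-0.28,-1,0,0,0,-0.083,0.4],[-0.28,-1,0,0,0,-0.083,0.4],[-0.28,-1,0,0,0,-0.083,0.4]]'; python3 go.py .4955 -.3675 .18 95.4 .4955 -.3675 .08 95.4
python3 - <<'E'
from h import *
S=eyes.read_camera("side")
cv2.imwrite("pics/c5.png",cv2.resize(S[100:400,190:490],None,fx=2,fy=2,interpolation=cv2.INTER_CUBIC)[:,:,::-1])
E
```

```text
time: 14.25
eef_pos: [0.515, -0.2401, 0.181]
tcp_rot: [-0.044, 0.999, 0.001, -0.001]
contact_force: [0.5, 0.4, -0.8]
opening: 0.699
finger_force: 0.0
(0.4955, -0.3675, 0.18, 95.4) [ 0.0766 -0.3131  0.0022] [ 0.0006 -0.0008 -0.002 ] rows>= 2.1
(0.4955, -0.3675, 0.08, 95.4) [ 0.0759 -0.3135  0.2522] [ 0.0006 -0.0008 -0.002 ] rows>= 2.6
```

View pics/c5.png

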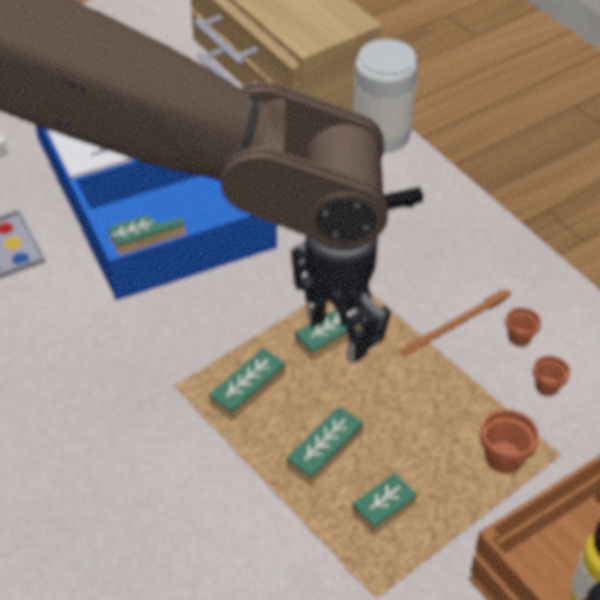

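The chipped block lies flat in the bay at (148,232), and the mat is otherwise undisturbed, with the short block at (385,502). On to the short block.

```bash
python3 -m handwheel '[[0.076,-0.15,0,0,0,0,0.4],[0.076,-0.313,0,0,0,0,0.4],[0.076,-0.313,0.1,0,0,0,0.4],[0.076,-0.313,0.25,0,0,0,0.4],[0.076,-0.313,0.25,0,0,0,0.4],[0.076,-0.313,0.25,0,0,0,0.4],[0.076,-0.313,0.25,0,0,0,0.4]]'; python3 go.py .4955 -.3675 .024 95.4
```

```text
time: 15.18
eef_pos: [0.5, -0.3661, 0.0862]
tcp_rot: [-0.047, 0.999, -0.002, 0.002]
contact_force: [-0.5, -0.3, -0.2]
opening: 0.697
finger_force: 0.0
(0.4955, -0.3675, 0.024, 95.4) [ 0.012  -0.0018  0.1554] [-0.0014  0.0011 -0.0001] rows>= 1.0
```

```bash
python3 -m handwheel '[[0.01,-0.002,0.08,0,0,0,0.4],[0.01,-0.002,0.15,0,0,0,0.4],[0.01,-0.002,0.15,0,0,0,0.4],[0.01,-0.002,0.15,0,0,0,-1],[0.01,-0.002,0.15,0,0,0,-1],[0.01,-0.002,0.15,0,0,0,-1],[0.01,-0.002,0.15,0,0,0,-1],[0.01,-0.002,0.15,0,0,0,-1]]' 40;  python3 -m handwheel '[[0,0,0,0,0,0,-1],[0,0,-0.05,0,0,0,-1],[0,0,-0.2,0,0,0,-1],[0,0,-0.4,0,0,0,-1],[0,0,-0.4,0,0,0,-1],[0,0,-0.4,0,0,0,-1]]'; python3 go.py .60 0 .18 88 .587 .155 .18 80.4 .587 .155 .036 80.4
```

```text
time: 16.18
eef_pos: [0.4957, -0.368, 0.0256]
tcp_rot: [-0.046, 0.999, -0.002, 0.002]
contact_force: [-0.0, 0.8, 7.4]
opening: 0.439
finger_force: 42.4
time: 16.92
eef_pos: [0.4947, -0.367, 0.1851]
tcp_rot: [-0.046, 0.999, -0.002, 0.001]
contact_force: [0.4, -0.1, -1.1]
opening: 0.437
finger_force: 41.6
(0.6, 0.0, 0.18, 88.0) [-0.3473  0.8893  0.0109] [-0.001   0.0009  0.0407] rows>= 6.1
(0.587, 0.155, 0.18, 80.4) [-0.3509  1.2781  0.0097] [-0.0009  0.0009  0.0829] rows>= 8.5
(0.587, 0.155, 0.036, 80.4) [-0.35    1.2792  0.3696] [-0.0009  0.0009  0.0829] rows>= 8.8
```

```bash
python3 -m handwheel '[[-0.18,0.45,0,0,0,0.04,-1],[-0.18,0.45,0,0,0,0.04,-1],[-0.35,1,0,0,0,0.083,-1],[-0.35,1,0,0,0,0.083,-1],[-0.35,1,0,0,0,0.083,-1],[-0.35,1,0,0,0,0.083,-1],[-0.35,1,0,0,0,0.083,-1],[-0.35,1,0,0,0,0.083,-1],[-0.35,1,0,0,0,0.083,-1],[-0.35,1,0,0,0,0.083,-1]]'; python3 go.py .587 .155 .18 80.4 .587 .155 .036 80.4
```

```text
time: 18.18
eef_pos: [0.5958, 0.0434, 0.1816]
tcp_rot: [0.085, 0.996, -0.0, -0.001]
contact_force: [-0.4, -0.3, -0.9]
opening: 0.439
finger_force: 41.6
(0.587, 0.155, 0.18, 80.4) [0.0688 0.2713 0.004 ] [-0.0001 -0.0007 -0.0007] rows>= 1.8
(0.587, 0.155, 0.036, 80.4) [0.0681 0.2714 0.364 ] [-0.0001 -0.0007 -0.0007] rows>= 2.9
```

```bash
python3 -m handwheel '[[0.068,0.15,0,0,0,0,-1],[0.068,0.271,0,0,0,0,-1],[0.068,0.271,0,0,0,0,-1],[0.068,0.271,0.1,0,0,0,-1],[0.068,0.271,0.2,0,0,0,-1],[0.068,0.271,0.3,0,0,0,-1],[0.068,0.271,0.365,0,0,0,-1],[0.068,0.271,0.365,0,0,0,-1],[0.068,0.271,0.365,0,0,0,-1]]'; python3 -m handwheel '[[0,0,0.005,0,0,0,0],[0,0,0.005,0,0,0,0.3],[0,0,0.005,0,0,0,0.3],[0,0,-0.1,0,0,0,0.3],[0,0,-0.25,0,0,0,0.3],[0,0,-0.48,0,0,0,0.3],[0,0,-0.48,0,0,0,0.3],[0,0,-0.48,0,0,0,0.3],[0,0,-0.48,0,0,0,0.3]]'; python3 go.py .561 .342 .16 80.4 .561 .342 .106 80.4
python3 - <<'E'
from h import *
T=eyes.read_camera("top");S=eyes.read_camera("side")
a=cv2.resize(T[150:330,70:310],None,fx=2,fy=2,interpolation=cv2.INTER_CUBIC);b=cv2.resize(S[60:260,190:390],None,fx=1.8,fy=1.8,interpolation=cv2.INTER_CUBIC)
cv2.imwrite("pics/c6.png",np.hstack([a,b])[:,:550+250,::-1])
E
```

```text
time: 19.3
eef_pos: [0.5889, 0.155, 0.0379]
tcp_rot: [0.085, 0.996, 0.0, 0.001]
contact_force: [0.3, 0.2, -0.2]
opening: 0.431
finger_force: 41.6
time: 20.42
eef_pos: [0.5869, 0.1561, 0.227]
tcp_rot: [0.084, 0.996, -0.0, -0.001]
contact_force: [0.6, 0.4, 0.2]
opening: 0.651
finger_force: 0.0
(0.561, 0.342, 0.16, 80.4) [0.141  0.4476 0.1677] [-0.0002 -0.0008 -0.0001] rows>= 3.2
(0.561, 0.342, 0.106, 80.4) [0.1406 0.4476 0.3027] [-0.0002 -0.0008 -0.0001] rows>= 3.6
```

View pics/c6.png

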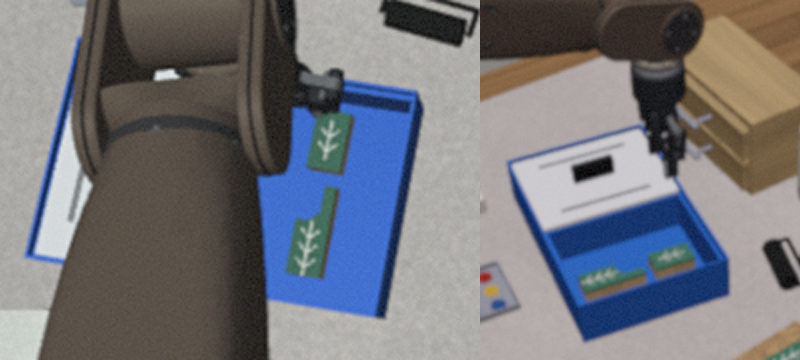

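Both spoiled blocks lie flat in the bay, at top-crop (310,235) and (330,145), and the door is still fully open. Next: return to the grip and slide the door shut.

```bash
python3 -m handwheel '[[0.07,0.22,0,0,0,0,0.2],[0.141,0.446,0,0,0,0,0.2],[0.141,0.446,0,0,0,0,0.2],[0.141,0.446,0,0,0,0,0.2],[0.141,0.446,0.1,0,0,0,0.2],[0.141,0.446,0.2,0,0,0,0.2],[0.141,0.446,0.302,0,0,0,0.2],[0.141,0.446,0.302,0,0,0,0.2],[0.141,0.446,0.302,0,0,0,-1],[0.141,0.446,0.302,0,0,0,-1],[0.141,0.446,0.302,0,0,0,-1],[0.141,0.446,0.302,0,0,0,-1]]' 30; python3 -m handwheel '[[0,0,0,0,0,0,-1],[0,-0.06,0,0,0,0,-1],[0,-0.12,0,0,0,0,-1],[0,-0.18,0,0,0,0,-1],[0,-0.24,0,0,0,0,-1],[0,-0.3,0,0,0,0,-1],[0,-0.35,0,0,0,0,-1],[0,-0.39,0,0,0,0,-1],[0,-0.41,0,0,0,0,-1],[0,-0.42,0,0,0,0,-1],[0,-0.42,0,0,0,0,-1]]'; python3 go.py .531 .165 .106 80.4
```

```text
time: 22.02
eef_pos: [0.5635, 0.3414, 0.1107]
tcp_rot: [0.084, 0.996, 0.0, 0.002]
contact_force: [0.0, -3.0, 4.8]
opening: 0.154
finger_force: 32.3
time: 23.4
eef_pos: [0.5356, 0.1758, 0.1107]
tcp_rot: [0.084, 0.996, 0.001, 0.002]
contact_force: [-0.5, 0.2, 7.4]
opening: 0.152
finger_force: 32.6
(0.531, 0.165, 0.106, 80.4) [ 0.007  -0.0285  0.0115] [ 0.0005  0.0015 -0.0002] rows>= 0.2
```

```bash
python3 -m handwheel '[[0,-0.01,0,0,0,0,-1],[0,-0.022,0,0,0,0,-1],[0,-0.022,0,0,0,0,-1],[0,-0.022,0,0,0,0,-1]]';  python3 -m handwheel '[[0,-0.01,0,0,0,0,-1],[0,-0.015,0,0,0,0,-1],[0,-0.015,0,0,0,0,-1]]'
```

```text
time: 23.9
eef_pos: [0.5342, 0.1673, 0.1106]
tcp_rot: [0.084, 0.996, 0.001, 0.002]
contact_force: [-0.3, -0.0, 7.8]
opening: 0.158
finger_force: 32.6
time: 24.28
eef_pos: [0.5336, 0.1636, 0.1106]
tcp_rot: [0.085, 0.996, 0.003, 0.003]
contact_force: [1.3, 9.1, 5.4]
opening: 0.154
finger_force: 32.3
```

```bash
python3 -m handwheel '[[0,-0.006,0,0,0,0,-1],[0,-0.006,0,0,0,0,-1],[0,0.004,0,0,0,0,-1]]';  python3 -m handwheel '[[0,0,0,0,0,0,-0.4],[0,0,0,0,0,0,0],[0,0,0,0,0,0,0.2],[0,0,-0.1,0,0,0,0.2],[0,0,-0.25,0,0,0,0.2],[0,0,-0.4,0,0,0,0.2],[-0.1,0.4,-0.4,0,0,0,0.2],[-0.1,0.6,-0.4,0,0,0,0.2],[-0.1,0.6,-0.4,0,0,0,0.2],[-0.1,0.6,-0.4,0,0,0,0.2],[-0.1,0.6,-0.4,0,0,0,0.2],[-0.1,0.6,-0.4,0,0,0,0.2]]'
python3 - <<'E'
from h import *
T=eyes.read_camera("top");S=eyes.read_camera("side")
cv2.imwrite("pics/c7.png",np.hstack([T[90:330,70:520],S[60:300,190:490]])[:,:,::-1])
E
```

```text
time: 24.65
eef_pos: [0.5336, 0.164, 0.1106]
tcp_rot: [0.083, 0.997, 0.001, 0.003]
contact_force: [-0.5, -2.8, 8.5]
opening: 0.152
finger_force: 32.7
time: 26.15
eef_pos: [0.611, 0.3923, 0.2669]
tcp_rot: [0.084, 0.996, -0.001, -0.001]
contact_force: [-0.5, -0.5, 0.2]
opening: 0.597
finger_force: 0.0
```

View pics/c7.png

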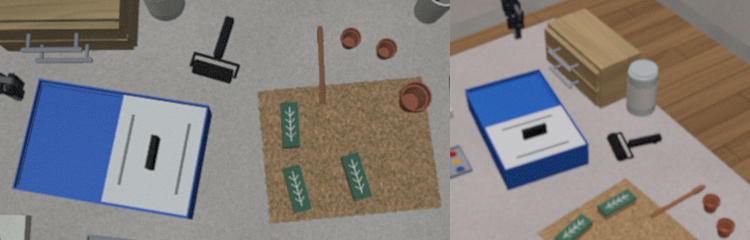

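The door now reaches the caddy's right-hand end (grip at (152,152)). The three sound blocks and everything else on the table are in place, and the arm is clear.

```bash
python3 -c "
from plant import ctrl
print(ctrl.sign_off())"
```

```text
the job is handed in; nothing more can be done
None
```

I slid the door open to its stop, put the short and chipped blocks flat in the scrap bay, and slid the door shut again. The last pictures show everything else in place, and I handed the job in at about 26 s; no verdict came back.

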